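# Show a visitor how to offer a light

## Robot

A 6-joint arm with a two-finger parallel gripper is mounted at the origin on the work surface. World frame = base frame: x ahead of the robot, y to its left, z up, the work surface at z = 0. Lengths are in m, angles in degrees, forces in N, time in s.
With the tool pointing down it reaches from about 0.3 to 1 m from the base axis. Payload 5.1 kg.
Tool frame: the origin (TCP) lies at the very end of the fingers, on their centre line; the grasp point (between the pads) lies 19 mm behind it; y points along the fingers, z is the direction in which the jaws open and shut, and the axes are right-handed (so a half turn about y gives the same grasp; the last joint's range is limited). The gripper opens to 95 mm and grips with 3 to 60 N. Pads are 20 mm wide; open, the fingers measure 119 mm over their backs; the gripper's body (75 mm by 180 mm) begins 59 mm behind the grasp point.
Start: joints at [71.127, 7.093, 94.555, -0, 78.352, -4.733], TCP at [0.159, 0.63, 0.215] pointing down, gripper open.
Joint ranges: [-149.61, 149.61], [-58.7, 133.49], [1.44, 155.28], [-77.14, 257.14], [18.33, 153.61], [-166.67, 166.67]. Speed limits (degrees/s): [147.25, 147.25, 180, 180, 180, 180].

## Interface

Orientations are given as a 3x3 rotation matrix whose columns are the frame's x, y, z axes.
In Python, from bench import get_state, get_image, camera_info, job_done gives the robot as it stands. The module is installed in compiled form; this text tells all that it offers.
- The arm moves only by the tool step_arm, never from a script. Its argument "motion" is a list of rows, each an object with "claw": the opening in per cent of the stroke, from 0 (shut) to 100 (fully open); "linear": the shift along the world's x, y, z in cm, a list of three; "spin": the turn about the world's z in rad. In form: [{"claw": claw, "linear": [dx, dy, dz], "spin": spin}, ...]. A call has 1 to 20 rows; each row shifts and turns the pose as measured when the row begins; what a row does not reach is not made up. A row lasts 1/12 s, in which the tool goes at most 41.7 mm and 7.16 degrees, less where a joint would pass 70% of its speed; a pose out of reach is approached as far as the arm can. A call is refused whole if a number of a shift passes 4.17 or a number of a turn 0.125, either way. A call with a gripper value outside its range is refused whole. The fingers move at their own pace and stop on an object; the grip force is fixed at half the most. Time passes only in rows, so rows that do not move let the fingers close. It gives the time, the measured TCP pose, the force and the opening at its end, in the units of the state.
- get_state(): the state, without advancing time (a new reading comes with each control period).
- get_image(name): name is "side" or "top"; returns (picture, depth): 384x512x3 uint8, red, green, blue; 384x512 float32, m along the optical axis (not along the pixel's ray), 0 where there is no reading.
- camera_info(name): a dict with "camera_matrix" (3x3 intrinsics, pixels), "xyz" and "attitude" of the camera in the world. Camera axes: x right, y up, looking along -z (the intrinsics and any distortion apply to the point x, -y, -z); pixel columns grow to the right and rows downward; lengths in m; the calibration is good to about 2 mm. A picture is of the moment at which its call begins. camera_info takes no time and is no camera call.
- job_done(): hands the job in, once; it reports no verdict.
The state is a dict: "clock": time; "joints": joint angles; "joint_velocities": joint speeds; "effort": joint torques, N m; "tcp_pos": TCP position; "eef_rot": TCP orientation; "contact_force": force on the tool from outside, world axes, zero at the start; "wrist_torque": the same for the moment, N m; "grip_width": finger opening in m.
Only numpy, scipy, OpenCV 4.12 (cv2) and the standard library are available. Lean on these libraries where they do the work, as an engineer would, in place of code of your own. Each camera call takes 0.05 s, during which the arm holds its last target.

## Task

Show a visitor how to offer a light by pointing: hold the fingertips a few centimetres straight above each thing for at least two seconds, first the coin slot of the black offering box (pay here), then the fresh lights in the small open carton tray (take one here), and last the one glass on the stand that has no light in it (set it here), and finish still pointing at that glass. Touch nothing at all, and never come as close as that over a glass that already holds a light.

Things in the scene. Friction and masses are not known exactly. Their poses are not given: they have to be found in the camera images.
- stand: tabletop votive stand, fixed: black steel deck 210 x 300 mm (x by y), its top 50 mm above the table; 2 rows of 3 drip pans at x = -70 and +30 mm, y = -90, 0 and +90 mm, every one holding a glass; along the far (+x) edge a thin bar 40 mm above the deck with four small empty pans on it. Origin: on the table under the deck's centre; z up
- offering_box: black steel offering box, fixed, 120 x 120 mm and 150 mm tall, bright steel throat plate (50 x 80 mm) with the coin slot on its flat top, lock door on its -x face. Origin: centre of its underside; z up
- coin_slot (a point): the coin slot in the middle of the offering box's top, 44 mm long (along its y), 7 mm wide; the point is at the slot's mouth, 150 mm above the table; z up
- stock_tray: open brown carton tray of fresh lights, fixed, 158 x 108 mm (x by y), walls 30 mm high and 4 mm thick; five fresh lights stand in it, the place at its +x +y corner is vacant. Origin: centre of its underside; z up
- stock_top (a point): the middle of the stock tray, 63 mm above the table, level with the amber tips of the fresh lights; axes as the tray's, z up
- empty_glass: the one votive glass on the stand with no light in it: clear open tumbler, 62 mm across the rim, 56 mm at the foot, 65 mm tall, 3 mm wall. It stands loose on a drip pan 53 mm above the table, any of the six. Origin: centre of its underside; z up
- empty_glass_rim (a point): centre of the empty glass's mouth, level with its rim, 118 mm above the table; z up
- lit_1: a votive glass like the empty one (62 mm across, 65 mm tall), loose on its drip pan, holding a light: white body with an amber flame-shaped tip, all below the rim. Origin: centre of the glass's underside
- lit_2: a votive glass like the empty one (62 mm across, 65 mm tall), loose on its drip pan, holding a light: white body with an amber flame-shaped tip, all below the rim. Origin: centre of the glass's underside
- lit_3: a votive glass like the empty one (62 mm across, 65 mm tall), loose on its drip pan, holding a light: white body with an amber flame-shaped tip, all below the rim. Origin: centre of the glass's underside
- lit_4: a votive glass like the empty one (62 mm across, 65 mm tall), loose on its drip pan, holding a light: white body with an amber flame-shaped tip, all below the rim. Origin: centre of the glass's underside
- lit_5: a votive glass like the empty one (62 mm across, 65 mm tall), loose on its drip pan, holding a light: white body with an amber flame-shaped tip, all below the rim. Origin: centre of the glass's underside
- fresh_1: fresh light, loose in the stock tray: white cylinder 45 mm across and 42 mm tall with an amber flame-shaped tip, 59 mm tall in all. Origin: centre of its underside
- fresh_2: fresh light, loose in the stock tray: white cylinder 45 mm across and 42 mm tall with an amber flame-shaped tip, 59 mm tall in all. Origin: centre of its underside
- fresh_3: fresh light, loose in the stock tray: white cylinder 45 mm across and 42 mm tall with an amber flame-shaped tip, 59 mm tall in all. Origin: centre of its underside
- fresh_4: fresh light, loose in the stock tray: white cylinder 45 mm across and 42 mm tall with an amber flame-shaped tip, 59 mm tall in all. Origin: centre of its underside
- fresh_5: fresh light, loose in the stock tray: white cylinder 45 mm across and 42 mm tall with an amber flame-shaped tip, 59 mm tall in all. Origin: centre of its underside
- sweep_brush: flat brush with a wooden handle, about 200 mm long,  lying on the table between the robot and the stand; bystander
- scraper: scraper about 200 mm long lying on the table beyond one side of the stand; bystander
- alms_bowl: small round wooden bowl, 110 mm across and 40 mm tall, beyond the other side of the stand; bystander. Origin: centre of its underside
Things that resemble listed ones, but are neither listed nor needed, are in the scene too. Leave any purple look-alike of the stock_tray alone. Leave any blue look-alike of the empty_glass alone.

How it is judged:
By the outcome, as a careful person would: the job done as asked, in the order asked, and still so for the second after the job is handed in, with the robot touching nothing.
It also fails if it takes over 61 s, if anything falls off the work surface, if the arm or the gripper's body presses on something with over 40 N, if the wrist force passes 120 N, or if a joint passes its speed limit or range.

## Working session

There is one attempt and no reset: what is moved stays moved. The work goes in short steps, Python scripts to look and compute and a tool call to move; the robot and the scene stay as the last step left them, time stands still between calls to the robot, and variables do not carry over. Pictures are saved under pics/ and viewed, and the job is handed in when it is done.

Besides the shell and the picture viewer there is one more tool, called after "Emit:" as a command line: name --argument value ..., lists and objects as JSON in quotes. step_arm: Moves the arm, as the interface text tells. Its arguments: {"type":"object","properties":{"motion":{"type":"array"}},"required":["motion"]}

```bash
mkdir -p pics; cat > h.py <<'E'
import numpy as np,cv2
from bench import *
def cap(n,tag):
    p,d=get_image(n); cv2.imwrite(f'pics/{tag}_{n}.png',p[:,:,::-1]); np.savez(f'pics/{tag}_{n}.npz',p=p,d=d); return p,d
def world(n,d):
    c=camera_info(n);K=np.array(c['camera_matrix']);R=np.array(c['attitude']);t=np.array(c['xyz'])
    v,u=np.mgrid[0:d.shape[0],0:d.shape[1]]
    P=np.stack([(u-K[0,2])/K[0,0]*d,-(v-K[1,2])/K[1,1]*d,-d],-1)
    return P@R.T+t
E
python3 - <<'E'
from h import *
for n in('side','top'):
    print(camera_info(n)); cap(n,'a')
s=get_state();print(s['clock'],s['tcp_pos'],s['eef_rot'],s['contact_force'],s['grip_width'])
E
```

```text
{'camera_matrix': array([[347.48576192,   0.        , 252.57235084],
       [  0.        , 347.48576192, 189.84682919],
       [  0.        ,   0.        ,   1.        ]]), 'xyz': array([ 0.19054118, -0.59523295,  0.66176826]), 'attitude': array([[ 0.86585562,  0.3327787 , -0.37356712],
       [-0.49996299,  0.54840046, -0.67029392],
       [-0.01819516,  0.76714749,  0.64121265]])}
{'camera_matrix': array([[447.79162068,   0.        , 255.31287894],
       [  0.        , 447.79162068, 184.93455362],
       [  0.        ,   0.        ,   1.        ]]), 'xyz': array([0.35615939, 0.01956266, 1.49194892]), 'attitude': array([[-0.02788684,  0.99235728, -0.12020546],
       [-0.99957256, -0.0266277 ,  0.01206874],
       [ 0.00877571,  0.12049064,  0.99267567]])}
0.1 [0.1586256  0.62974959 0.21350553] [[ 9.69696626e-01 -5.97160886e-04  2.44311476e-01]
 [-2.44312162e-01 -1.77103385e-03  9.69695019e-01]
 [-1.46380043e-04 -9.99998253e-01 -1.86325922e-03]] [ 0.6828761  -0.02729802  0.92027515] 0.09486019920882452
```

View pics/a_top.png

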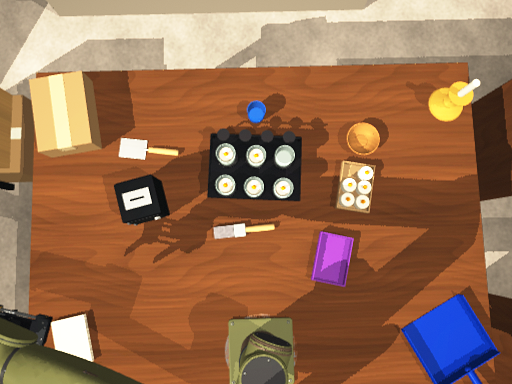

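View pics/a_side.png

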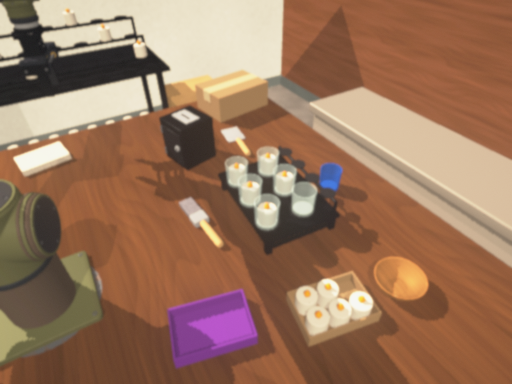

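Top view: the black offering box is at (141,199) with its slot near (137,199). The carton tray is at (356,187); the purple look-alike at (333,258) is excluded. The empty glass is likely (285,156), and the blue look-alike at (257,111) is excluded. The other glasses, at (226,154), (256,155), (225,186), (254,187) and (283,187), appear lit. Next I'll check close crops and measure.

```bash
python3 - <<'E'
from h import *
a=np.load('pics/a_top.npz');p,d=a['p'],a['d']
s=np.load('pics/a_side.npz')['p']
def crop(i,x,y,w,h): return cv2.resize(i[y:y+h,x:x+w,::-1],(400,300),interpolation=cv2.INTER_CUBIC)
cv2.imwrite('pics/crops.png',np.vstack([np.hstack([crop(p,205,125,100,75),crop(s,215,140,120,90)]),np.hstack([crop(p,320,150,80,60),crop(p,105,170,80,60)])]))
W=world('top',d)
for n,(u,v) in dict(slot=(137,199),boxtop=(128,188),trayfloor=(352,171),empty=(285,156),blue=(257,111),g1=(226,154),g2=(256,155),g3=(225,186),g4=(254,187),g5=(283,187),f1=(366,173),f2=(362,202),bowl=(363,138)).items(): print(n,W[v,u].round(3))
# box top fit
def rect(m,n):
    P=W[m][:,:2].astype(np.float32); r=cv2.minAreaRect(P); print(n,m.sum(),r, 'med z',np.median(W[m][:,2]))
v,u=np.mgrid[0:384,0:512]
rect((W[...,2]>.14)&(W[...,2]<.165)&(u>105)&(u<180)&(v>165)&(v<230),'box')
rect((W[...,2]>.022)&(W[...,2]<.08)&(u>325)&(u<385)&(v>155)&(v<216)&(p[...,0]>0),'tray')
rect((W[...,2]>.04)&(W[...,2]<.056)&(u>200)&(u<310)&(v>140)&(v<205),'deck')
E
```

```text
slot [0.486 0.359 0.151]
boxtop [0.52  0.387 0.149]
trayfloor [ 0.575 -0.325  0.005]
empty [ 0.622 -0.097  0.059]
blue [ 0.789 -0.011  0.009]
g1 [0.622 0.092 0.116]
g2 [ 0.617 -0.002  0.114]
g3 [0.523 0.097 0.107]
g4 [0.517 0.007 0.115]
g5 [ 0.514 -0.083  0.118]
f1 [ 0.56  -0.359  0.055]
f2 [ 0.466 -0.34   0.055]
bowl [ 0.686 -0.367  0.01 ]
box 1589 ((0.49089720845222473, 0.3603649437427521), (0.12280039489269257, 0.12119235843420029), 14.096519470214844) med z 0.14748281997846346
tray 1083 ((0.5216889977455139, -0.32875141501426697), (0.11006347835063934, 0.15917548537254333), 79.42550659179688) med z 0.044588137488986046
deck 3111 ((0.5844807624816895, 0.002898380160331726), (0.30079615116119385, 0.19566509127616882), 86.27833557128906) med z 0.05062665777177866
```

View pics/crops.png

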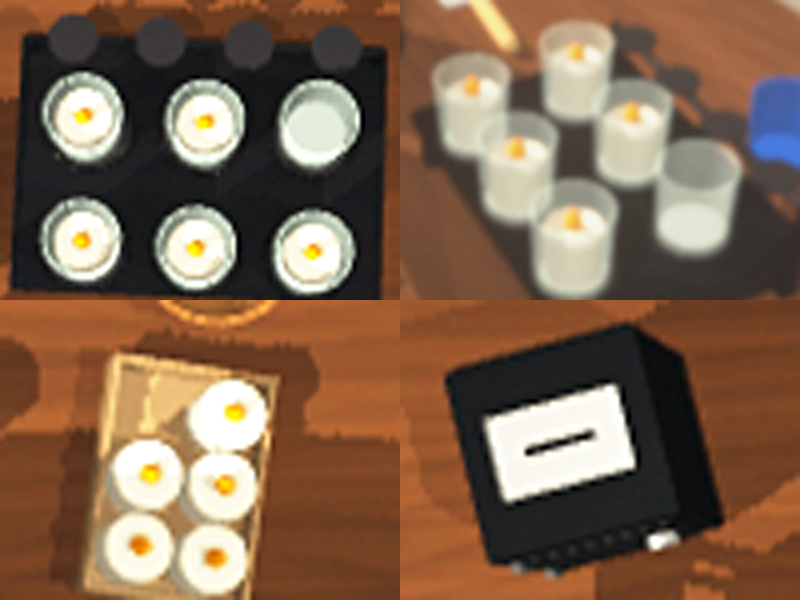

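```bash
python3 - <<'E'
from h import *
c=camera_info('top');K=c['camera_matrix'];R=c['attitude'];t=c['xyz']
def ray(u,v,z):
    r=R@np.array([(u-K[0,2])/K[0,0],-(v-K[1,2])/K[1,1],-1]); return t+r*(z-t[2])/r[2]
print('slot',ray(105+160/5,170+(442-300)/5,.15).round(4))
# tray corners outer at z=.03 (crop coords)
cs=[(112,352),(280,376)];print([ray(320+x/5,150+(y-300)/5,.03).round(3) for x,y in cs])
a=np.load('pics/a_top.npz');W=world('top',a['d']);v,u=np.mgrid[0:384,0:512]
for n,(x,y) in dict(e=(285,155),g1=(226,154),g2=(256,155),g3=(225,186),g4=(254,187),g5=(283,187)).items():
    m=(np.hypot(u-x,v-y)<16)&(W[...,2]>.100)&(W[...,2]<.125)
    P=W[m][:,:2].astype(np.float32);q=cv2.minEnclosingCircle(P); print(n,m.sum(),np.round(q[0],4),round(q[1],4),P.mean(0))
# crop rim estimates
print('rim e',ray(205+319/4,125+118/4,.118).round(4), 'g5', ray(205+313/4,125+247/4,.118).round(4),'g2',ray(205+205/4,125+116/4,.118).round(4))
m=(W[...,2]>.04)&(W[...,2]<.056)&(u>200)&(u<310)&(v>140)&(v<205)
E
```

```text
slot [0.4875 0.3593 0.15  ]
[array([ 0.607, -0.289,  0.03 ]), array([ 0.588, -0.4  ,  0.03 ])]
e 100 [ 0.6266 -0.096 ] 0.0413 [ 0.62045944 -0.09315606]
g1 180 [0.6275 0.093 ] 0.0315 [0.6292019 0.093296 ]
g2 180 [ 0.6198 -0.0025] 0.0307 [ 0.62078327 -0.00259439]
g3 175 [0.5292 0.0965] 0.0309 [0.53152424 0.09678695]
g4 176 [0.5207 0.0077] 0.031 [0.52159    0.00724464]
g5 174 [ 0.5148 -0.0831] 0.0311 [ 0.5165379  -0.08308478]
rim e [ 0.6156 -0.0916  0.118 ] g5 [ 0.5146 -0.0833  0.118 ] g2 [ 0.6196 -0.0028  0.118 ]
```

The empty glass is confirmed as the stand's +x/−y glass, with its rim centre at about (0.616, −0.092). The crop shows a bare bottom and no amber tip, and the stand layout agrees. The slot is at (0.488, 0.360, 0.150) and the tray centre at (0.521, −0.330).

First I'll close the fingers and go above the slot.

Emit:
step_arm --motion '[{"claw":0,"linear":[0,0,2],"spin":0},{"claw":0,"linear":[0,0,2],"spin":0},{"claw":0,"linear":[2.7,-2.2,0],"spin":0},{"claw":0,"linear":[2.7,-2.2,0],"spin":0},{"claw":0,"linear":[2.7,-2.2,0],"spin":0},{"claw":0,"linear":[2.7,-2.2,0],"spin":0},{"claw":0,"linear":[2.7,-2.2,0],"spin":0},{"claw":0,"linear":[2.7,-2.2,0],"spin":0},{"claw":0,"linear":[2.7,-2.2,0],"spin":0},{"claw":0,"linear":[2.7,-2.2,0],"spin":0},{"claw":0,"linear":[2.7,-2.2,0],"spin":0},{"claw":0,"linear":[2.7,-2.2,0],"spin":0},{"claw":0,"linear":[2.7,-2.2,0],"spin":0},{"claw":0,"linear":[2.7,-2.2,0],"spin":0},{"claw":0,"linear":[0,0,0],"spin":0},{"claw":0,"linear":[0,0,0],"spin":0}]'

```text
clock: 1.43
tcp_pos: [0.4904, 0.3472, 0.2443]
eef_rot: [[0.971, -0.009, 0.239], [-0.239, -0.014, 0.971], [-0.006, -1.0, -0.016]]
contact_force: [-0.8, -0.7, 0.5]
grip_width: 0.0008
```

Emit:
step_arm --motion '[{"claw":0,"linear":[-0.2,1.3,0],"spin":0},{"claw":0,"linear":[0,0,-2],"spin":0},{"claw":0,"linear":[0,0,-2],"spin":0},{"claw":0,"linear":[0,0,-1.8],"spin":0},{"claw":0,"linear":[0,0,0],"spin":0}]'

```text
clock: 1.85
tcp_pos: [0.4849, 0.3663, 0.1851]
eef_rot: [[0.972, -0.009, 0.236], [-0.236, -0.011, 0.972], [-0.006, -1.0, -0.013]]
contact_force: [-1.0, -0.1, -0.7]
grip_width: 0.0005
```

Emit:
step_arm --motion '[{"claw":0,"linear":[0.3,-0.6,0],"spin":0},{"claw":0,"linear":[0,0,0],"spin":0},{"claw":0,"linear":[0,0,0],"spin":0}]'

```text
clock: 2.1
tcp_pos: [0.4856, 0.3631, 0.1858]
eef_rot: [[0.973, -0.01, 0.231], [-0.231, -0.011, 0.973], [-0.007, -1.0, -0.013]]
contact_force: [-0.5, -0.4, -0.1]
grip_width: 0.0003
```

```bash
python3 - <<'E'
from h import *
for n in('side','top'): cap(n,'b')
s=get_state();print(s['clock'],s['tcp_pos'],s['eef_rot'][:,1],s['joint_velocities'])
a=cv2.imread('pics/b_top.png')[130:250,80:240];b=cv2.imread('pics/b_side.png')[60:180,110:270]
cv2.imwrite('pics/b.png',np.hstack([cv2.resize(x,(400,300)) for x in(a,b)]))
E
```

```text
2.2 [0.4860456  0.36297836 0.18616399] [-0.00901381 -0.0106569  -0.99990259] [-0.23738959  0.0471638  -0.0282235  -0.00848393 -0.16191667 -0.05925816]
```

View pics/b.png

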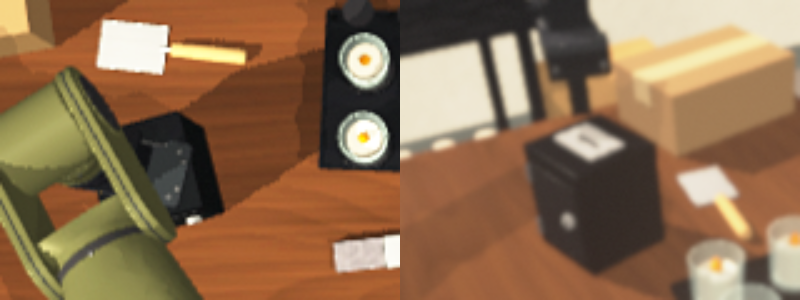

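The side view shows the closed fingertips just above the throat plate, touching nothing. I'll make a small correction, then hold.

Emit:
step_arm --motion '[{"claw":0,"linear":[0.2,-0.3,0],"spin":0},{"claw":0,"linear":[0,0,0],"spin":0},{"claw":0,"linear":[0,0,0],"spin":0},{"claw":0,"linear":[0,0,0],"spin":0},{"claw":0,"linear":[0,0,0],"spin":0},{"claw":0,"linear":[0,0,0],"spin":0},{"claw":0,"linear":[0,0,0],"spin":0},{"claw":0,"linear":[0,0,0],"spin":0},{"claw":0,"linear":[0,0,0],"spin":0},{"claw":0,"linear":[0,0,0],"spin":0},{"claw":0,"linear":[0,0,0],"spin":0},{"claw":0,"linear":[0,0,0],"spin":0},{"claw":0,"linear":[0,0,0],"spin":0},{"claw":0,"linear":[0,0,0],"spin":0},{"claw":0,"linear":[0,0,0],"spin":0},{"claw":0,"linear":[0,0,0],"spin":0}]'

```text
clock: 3.53
tcp_pos: [0.4897, 0.3601, 0.1894]
eef_rot: [[0.973, -0.005, 0.233], [-0.233, -0.008, 0.973], [-0.003, -1.0, -0.009]]
contact_force: [-0.3, 0.1, 0.8]
grip_width: 0.0004
```

```bash
python3 - <<'E'
from h import *
def proj(n,P):
    c=camera_info(n);q=c['attitude'].T@(np.array(P)-c['xyz']);K=c['camera_matrix']
    return K[0,0]*q[0]/-q[2]+K[0,2], K[1,1]*-q[1]/-q[2]+K[1,2]
s=np.load('pics/b_side.npz')['p']
for n,P in dict(tcp=(.486,.363,.186),slot=(.488,.36,.15)).items(): print(n,proj('side',P))
E
```

```text
tcp (np.float64(182.07268130006628), np.float64(104.81562558700482))
slot (np.float64(184.74862668465045), np.float64(115.73897189239268))
```

Emit:
step_arm --motion '[{"claw":0,"linear":[-0.1,0,-0.3],"spin":0},{"claw":0,"linear":[0,0,0],"spin":0},{"claw":0,"linear":[0,0,0],"spin":0},{"claw":0,"linear":[0,0,0],"spin":0},{"claw":0,"linear":[0,0,0],"spin":0},{"claw":0,"linear":[0,0,0],"spin":0},{"claw":0,"linear":[0,0,0],"spin":0},{"claw":0,"linear":[0,0,0],"spin":0},{"claw":0,"linear":[0,0,0],"spin":0},{"claw":0,"linear":[0,0,0],"spin":0},{"claw":0,"linear":[0,0,0],"spin":0},{"claw":0,"linear":[0,0,0],"spin":0},{"claw":0,"linear":[0,0,0],"spin":0},{"claw":0,"linear":[0,0,0],"spin":0}]'

```text
clock: 4.7
tcp_pos: [0.4887, 0.3601, 0.1861]
eef_rot: [[0.973, -0.005, 0.233], [-0.233, -0.008, 0.972], [-0.003, -1.0, -0.009]]
contact_force: [-0.9, -0.9, 0.3]
grip_width: 0.0002
```

Emit:
step_arm --motion '[{"claw":0,"linear":[0,0,-0.1],"spin":0},{"claw":0,"linear":[0,0,0],"spin":0},{"claw":0,"linear":[0,0,0],"spin":0},{"claw":0,"linear":[0,0,0],"spin":0},{"claw":0,"linear":[0,0,0],"spin":0},{"claw":0,"linear":[0,0,0],"spin":0},{"claw":0,"linear":[0,0,0],"spin":0},{"claw":0,"linear":[0,0,0],"spin":0}]'

```text
clock: 5.37
tcp_pos: [0.4886, 0.3601, 0.185]
eef_rot: [[0.973, -0.005, 0.233], [-0.233, -0.008, 0.972], [-0.003, -1.0, -0.009]]
contact_force: [-0.3, -0.2, 0.5]
grip_width: 0.0004
```

The slot was held for over 3 s. Next I'll rise high and cross to the tray.

Emit:
step_arm --motion '[{"claw":0,"linear":[0,0,2.8],"spin":0},{"claw":0,"linear":[0,0,2.8],"spin":0},{"claw":0,"linear":[0,0,2.8],"spin":0},{"claw":0,"linear":[0,0,2.8],"spin":0},{"claw":0,"linear":[0,-2,0.5],"spin":0},{"claw":0,"linear":[0.2,-3.5,0],"spin":0},{"claw":0,"linear":[0.2,-3.5,0],"spin":0},{"claw":0,"linear":[0.2,-3.5,0],"spin":0},{"claw":0,"linear":[0.2,-3.5,0],"spin":0},{"claw":0,"linear":[0.2,-3.5,0],"spin":0},{"claw":0,"linear":[0.2,-3.5,0],"spin":0},{"claw":0,"linear":[0.2,-3.5,0],"spin":0},{"claw":0,"linear":[0.2,-3.5,0],"spin":0},{"claw":0,"linear":[0,0,0],"spin":0}]'

```text
clock: 6.53
tcp_pos: [0.5009, 0.0485, 0.3081]
eef_rot: [[0.974, -0.002, 0.225], [-0.225, -0.01, 0.974], [0.001, -1.0, -0.011]]
contact_force: [0.4, 0.2, 0.6]
grip_width: 0.0006
```

Remaining: dx +2, dy −37.9.

Emit:
step_arm --motion '[{"claw":0,"linear":[0.2,-3.5,0],"spin":0},{"claw":0,"linear":[0.2,-3.5,0],"spin":0},{"claw":0,"linear":[0.2,-3.5,0],"spin":0},{"claw":0,"linear":[0.2,-3.5,0],"spin":0},{"claw":0,"linear":[0.2,-3.5,0],"spin":0},{"claw":0,"linear":[0.2,-3.5,0],"spin":0},{"claw":0,"linear":[0.2,-3.5,0],"spin":0},{"claw":0,"linear":[0.2,-3.5,0],"spin":0},{"claw":0,"linear":[0.2,-3.5,0],"spin":0},{"claw":0,"linear":[0.2,-3.5,0],"spin":0},{"claw":0,"linear":[0,-1.5,0],"spin":0},{"claw":0,"linear":[0,0,0],"spin":0},{"claw":0,"linear":[0,0,0],"spin":0}]'

```text
clock: 7.62
tcp_pos: [0.5207, -0.3296, 0.3088]
eef_rot: [[0.975, 0.004, 0.224], [-0.224, -0.006, 0.975], [0.005, -1.0, -0.005]]
contact_force: [-0.1, -0.5, -0.2]
grip_width: 0.0004
```

Straight down to z ≈ 0.10.

Emit:
step_arm --motion '[{"claw":0,"linear":[0,0,-2.5],"spin":0},{"claw":0,"linear":[0,0,-2.5],"spin":0},{"claw":0,"linear":[0,0,-2.5],"spin":0},{"claw":0,"linear":[0,0,-2.5],"spin":0},{"claw":0,"linear":[0,0,-2.5],"spin":0},{"claw":0,"linear":[0,0,-2.5],"spin":0},{"claw":0,"linear":[0,0,-2],"spin":0},{"claw":0,"linear":[0,0,-1],"spin":0},{"claw":0,"linear":[0,0,-0.5],"spin":0},{"claw":0,"linear":[0,0,0],"spin":0},{"claw":0,"linear":[0,0,0],"spin":0}]'

```text
clock: 8.53
tcp_pos: [0.5256, -0.3102, 0.1234]
eef_rot: [[0.978, 0.014, 0.207], [-0.207, -0.005, 0.978], [0.015, -1.0, -0.002]]
contact_force: [0.7, 0.1, -0.2]
grip_width: 0.0006
```

```bash
python3 - <<'E'
from h import *
for n in('side','top'): cap(n,'c')
s=get_state();print(s['clock'],s['tcp_pos'],s['contact_force'])
a=cv2.imread('pics/c_top.png')[120:240,290:450];b=cv2.imread('pics/c_side.png')[225:345,260:420]
cv2.imwrite('pics/c.png',np.hstack([cv2.resize(x,(400,300)) for x in(a,b)]))
E
```

```text
8.6333 [ 0.52588069 -0.31093446  0.12410439] [ 0.26611931  0.68065865 -0.61578043]
```

View pics/c.png

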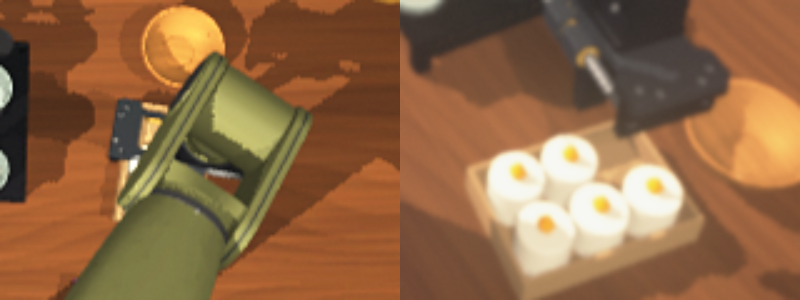

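The side view shows the fingertips well above the tray but off-centre, because the descent drifted about 2 cm in y. I'll correct that, then settle.

Emit:
step_arm --motion '[{"claw":0,"linear":[-0.2,-1,0],"spin":0},{"claw":0,"linear":[-0.2,-0.9,0],"spin":0},{"claw":0,"linear":[0,0,-0.8],"spin":0},{"claw":0,"linear":[0,0,-0.8],"spin":0},{"claw":0,"linear":[0,0,0],"spin":0},{"claw":0,"linear":[0,0,0],"spin":0}]'

```text
clock: 9.13
tcp_pos: [0.5236, -0.3354, 0.1121]
eef_rot: [[0.978, 0.022, 0.21], [-0.209, -0.012, 0.978], [0.024, -1.0, -0.007]]
contact_force: [0.5, -0.5, -0.2]
grip_width: 0.0006
```

Emit:
step_arm --motion '[{"claw":0,"linear":[-0.2,0.5,-0.5],"spin":0},{"claw":0,"linear":[0,0,-0.5],"spin":0},{"claw":0,"linear":[0,0,0],"spin":0},{"claw":0,"linear":[0,0,0],"spin":0},{"claw":0,"linear":[0,0,0],"spin":0}]'

```text
clock: 9.55
tcp_pos: [0.5207, -0.3288, 0.0996]
eef_rot: [[0.978, 0.02, 0.209], [-0.209, -0.01, 0.978], [0.022, -1.0, -0.006]]
contact_force: [-0.9, 0.2, -0.5]
grip_width: 0.0006
```

```bash
python3 - <<'E'
from h import *
cap('side','d')
s=get_state();print(s['clock'],s['tcp_pos'],s['contact_force'])
b=cv2.imread('pics/d_side.png')[225:345,260:420]
cv2.imwrite('pics/d.png',cv2.resize(b,(640,480)))
E
```

```text
9.6 [ 0.52073562 -0.32883651  0.09972264] [ 0.02992716 -0.01634661  0.85479849]
```

View pics/d.png

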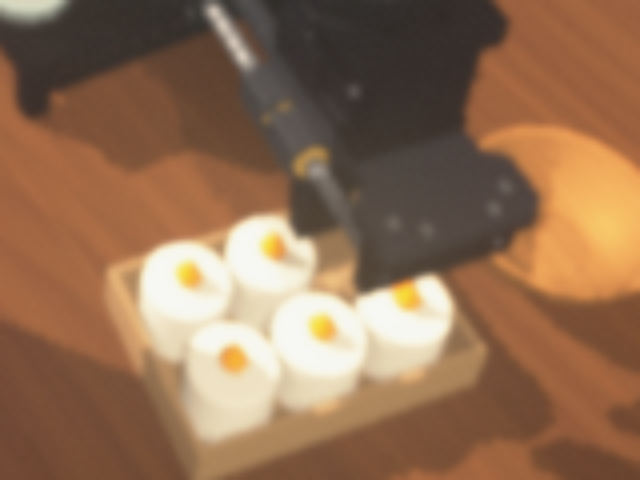

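The fingertips are 37 mm above the tray centre and clear of everything. Holding.

Emit:
step_arm --motion '[{"claw":0,"linear":[0,0,0],"spin":0},{"claw":0,"linear":[0,0,0],"spin":0},{"claw":0,"linear":[0,0,0],"spin":0},{"claw":0,"linear":[0,0,0],"spin":0},{"claw":0,"linear":[0,0,0],"spin":0},{"claw":0,"linear":[0,0,0],"spin":0},{"claw":0,"linear":[0,0,0],"spin":0},{"claw":0,"linear":[0,0,0],"spin":0},{"claw":0,"linear":[0,0,0],"spin":0},{"claw":0,"linear":[0,0,0],"spin":0},{"claw":0,"linear":[0,0,0],"spin":0},{"claw":0,"linear":[0,0,0],"spin":0},{"claw":0,"linear":[0,0,0],"spin":0},{"claw":0,"linear":[0,0,0],"spin":0},{"claw":0,"linear":[0,0,0],"spin":0},{"claw":0,"linear":[0,0,0],"spin":0}]'

```text
clock: 10.93
tcp_pos: [0.5215, -0.3293, 0.101]
eef_rot: [[0.978, 0.022, 0.209], [-0.209, -0.012, 0.978], [0.024, -1.0, -0.007]]
contact_force: [-0.3, 0.1, 0.9]
grip_width: 0.0004
```

Emit:
step_arm --motion '[{"claw":0,"linear":[0,0,0],"spin":0},{"claw":0,"linear":[0,0,0],"spin":0},{"claw":0,"linear":[0,0,0],"spin":0},{"claw":0,"linear":[0,0,0],"spin":0},{"claw":0,"linear":[0,0,0],"spin":0},{"claw":0,"linear":[0,0,0],"spin":0},{"claw":0,"linear":[0,0,0],"spin":0},{"claw":0,"linear":[0,0,0],"spin":0},{"claw":0,"linear":[0,0,0],"spin":0},{"claw":0,"linear":[0,0,0],"spin":0},{"claw":0,"linear":[0,0,0],"spin":0},{"claw":0,"linear":[0,0,0],"spin":0},{"claw":0,"linear":[0,0,0],"spin":0},{"claw":0,"linear":[0,0,0],"spin":0},{"claw":0,"linear":[0,0,0],"spin":0},{"claw":0,"linear":[0,0,0],"spin":0},{"claw":0,"linear":[0,0,0],"spin":0},{"claw":0,"linear":[0,0,0],"spin":0}]'

```text
clock: 12.43
tcp_pos: [0.5215, -0.3293, 0.101]
eef_rot: [[0.978, 0.022, 0.209], [-0.209, -0.012, 0.978], [0.024, -1.0, -0.007]]
contact_force: [0.6, 0.7, 0.4]
grip_width: 0.0003
```

Tray held for 2.9 s. Next: up, then across to the empty glass (+9.5, +23.7 cm) from the side where there are no lit glasses.

Emit:
step_arm --motion '[{"claw":0,"linear":[0,0,2.5],"spin":0},{"claw":0,"linear":[0,0,2.5],"spin":0},{"claw":0,"linear":[0,0,2.5],"spin":0},{"claw":0,"linear":[0,0,2.5],"spin":0},{"claw":0,"linear":[0,0,2.5],"spin":0},{"claw":0,"linear":[0,0,2.5],"spin":0},{"claw":0,"linear":[0,0,0],"spin":0},{"claw":0,"linear":[1,2.3,0],"spin":0},{"claw":0,"linear":[1,2.3,0],"spin":0},{"claw":0,"linear":[1,2.3,0],"spin":0},{"claw":0,"linear":[1,2.3,0],"spin":0},{"claw":0,"linear":[1,2.3,0],"spin":0},{"claw":0,"linear":[1,2.3,0],"spin":0},{"claw":0,"linear":[1,2.3,0],"spin":0},{"claw":0,"linear":[1,2.3,0],"spin":0},{"claw":0,"linear":[0,0,0],"spin":0},{"claw":0,"linear":[0,0,0],"spin":0},{"claw":0,"linear":[0,0,0],"spin":0}]'

```text
clock: 13.93
tcp_pos: [0.599, -0.1355, 0.2485]
eef_rot: [[0.977, 0.013, 0.212], [-0.212, -0.008, 0.977], [0.015, -1.0, -0.005]]
contact_force: [-0.4, 0.3, 0.3]
grip_width: 0.0006
```

Emit:
step_arm --motion '[{"claw":0,"linear":[0.8,2.1,0],"spin":0},{"claw":0,"linear":[0.8,2.0,0],"spin":0},{"claw":0,"linear":[0,0,0],"spin":0},{"claw":0,"linear":[0,0,0],"spin":0},{"claw":0,"linear":[0,0,-1.5],"spin":0},{"claw":0,"linear":[0,0,-1.5],"spin":0},{"claw":0,"linear":[0,0,0],"spin":0},{"claw":0,"linear":[0,0,0],"spin":0}]'

```text
clock: 14.6
tcp_pos: [0.6121, -0.1028, 0.2137]
eef_rot: [[0.975, 0.01, 0.222], [-0.222, -0.011, 0.975], [0.012, -1.0, -0.008]]
contact_force: [0.1, -0.1, 1.0]
grip_width: 0.0006
```

Emit:
step_arm --motion '[{"claw":0,"linear":[0.4,1.1,0],"spin":0},{"claw":0,"linear":[0,0,-1.3],"spin":0},{"claw":0,"linear":[0,0,-1.3],"spin":0},{"claw":0,"linear":[0,0,-1.3],"spin":0},{"claw":0,"linear":[0,0,0],"spin":0},{"claw":0,"linear":[0,0,0],"spin":0},{"claw":0,"linear":[0,0,0],"spin":0}]'

```text
clock: 15.18
tcp_pos: [0.6154, -0.0921, 0.1694]
eef_rot: [[0.974, 0.008, 0.224], [-0.224, -0.011, 0.974], [0.01, -1.0, -0.009]]
contact_force: [-0.8, 0.1, 0.5]
grip_width: 0.0004
```

```bash
python3 - <<'E'
from h import *
cap('side','e')
s=get_state();print(s['clock'],s['tcp_pos'],s['contact_force'])
b=cv2.imread('pics/e_side.png')[105:255,200:400]
cv2.imwrite('pics/e.png',cv2.resize(b,(640,480)))
E
```

```text
15.2333 [ 0.61554295 -0.09217243  0.16978134] [ 0.22194077 -0.02841169 -0.04634308]
```

View pics/e.png

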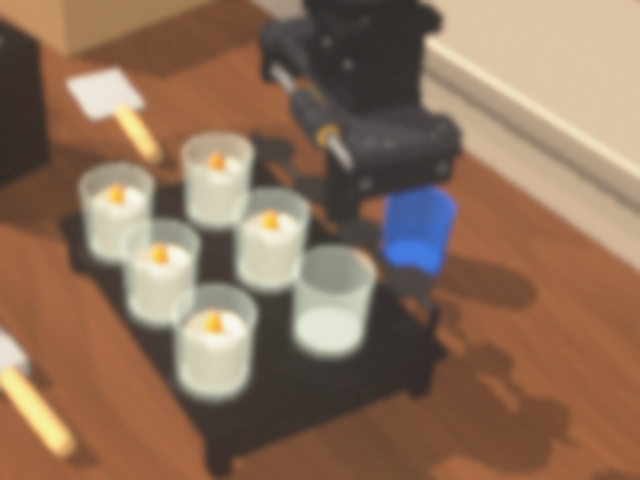

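The fingertips at about (342,218) are above the empty glass's mouth at (337,268), and all glasses are undisturbed. I'll go down 1.5 cm and hold.

Emit:
step_arm --motion '[{"claw":0,"linear":[0,0,-0.8],"spin":0},{"claw":0,"linear":[0,0,-0.6],"spin":0},{"claw":0,"linear":[0,0,0],"spin":0},{"claw":0,"linear":[0,0,0],"spin":0},{"claw":0,"linear":[0,0,0],"spin":0},{"claw":0,"linear":[0,0,0],"spin":0}]'

```text
clock: 15.73
tcp_pos: [0.6166, -0.0925, 0.1562]
eef_rot: [[0.974, 0.012, 0.224], [-0.224, -0.012, 0.974], [0.014, -1.0, -0.009]]
contact_force: [0.2, 0.2, 0.5]
grip_width: 0.0006
```

Emit:
step_arm --motion '[{"claw":0,"linear":[0,0,-0.2],"spin":0},{"claw":0,"linear":[0,0,0],"spin":0},{"claw":0,"linear":[0,0,0],"spin":0},{"claw":0,"linear":[0,0,0],"spin":0},{"claw":0,"linear":[0,0,0],"spin":0},{"claw":0,"linear":[0,0,0],"spin":0},{"claw":0,"linear":[0,0,0],"spin":0},{"claw":0,"linear":[0,0,0],"spin":0},{"claw":0,"linear":[0,0,0],"spin":0},{"claw":0,"linear":[0,0,0],"spin":0},{"claw":0,"linear":[0,0,0],"spin":0},{"claw":0,"linear":[0,0,0],"spin":0},{"claw":0,"linear":[0,0,0],"spin":0},{"claw":0,"linear":[0,0,0],"spin":0},{"claw":0,"linear":[0,0,0],"spin":0},{"claw":0,"linear":[0,0,0],"spin":0}]'

```text
clock: 17.07
tcp_pos: [0.6172, -0.0927, 0.1553]
eef_rot: [[0.974, 0.014, 0.224], [-0.224, -0.012, 0.974], [0.016, -1.0, -0.009]]
contact_force: [-0.1, 0.3, 0.7]
grip_width: 0.0001
```

Emit:
step_arm --motion '[{"claw":0,"linear":[0,0,0],"spin":0},{"claw":0,"linear":[0,0,0],"spin":0},{"claw":0,"linear":[0,0,0],"spin":0},{"claw":0,"linear":[0,0,0],"spin":0},{"claw":0,"linear":[0,0,0],"spin":0},{"claw":0,"linear":[0,0,0],"spin":0},{"claw":0,"linear":[0,0,0],"spin":0},{"claw":0,"linear":[0,0,0],"spin":0},{"claw":0,"linear":[0,0,0],"spin":0},{"claw":0,"linear":[0,0,0],"spin":0},{"claw":0,"linear":[0,0,0],"spin":0},{"claw":0,"linear":[0,0,0],"spin":0},{"claw":0,"linear":[0,0,0],"spin":0},{"claw":0,"linear":[0,0,0],"spin":0},{"claw":0,"linear":[0,0,0],"spin":0},{"claw":0,"linear":[0,0,0],"spin":0},{"claw":0,"linear":[0,0,0],"spin":0},{"claw":0,"linear":[0,0,0],"spin":0}]'

```text
clock: 18.57
tcp_pos: [0.6173, -0.0927, 0.1553]
eef_rot: [[0.974, 0.014, 0.224], [-0.224, -0.012, 0.974], [0.016, -1.0, -0.009]]
contact_force: [0.6, -0.0, 0.3]
grip_width: 0.0007
```

```bash
python3 - <<'E'
from h import *
cap('side','f')
s=get_state();print(s['clock'],s['tcp_pos'],s['contact_force'],s['joint_velocities'])
cv2.imwrite('pics/f.png',cv2.resize(cv2.imread('pics/f_side.png'),(780,585)))
E
```

```text
18.6167 [ 0.61725005 -0.09270355  0.15523731] [ 0.79000716 -0.58744036 -0.20412797] [ 0.021473   -0.01467102  0.06297434 -0.06988206  0.00049893  0.08388655]
```

View pics/f.png

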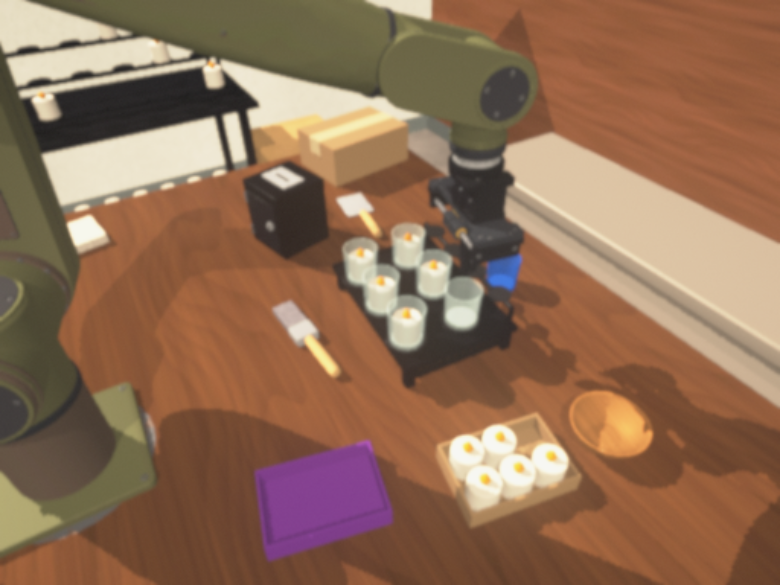

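The last picture shows the fingertips still above the empty glass at (464,290), with everything else in place. Handing in.

```bash
python3 -c "
from bench import *
print(job_done())"
```

```text
the job is handed in; nothing more can be done
None
```

I pointed with closed fingers at all three things in the order asked, and handed in at about 18.6 s with the arm still pointing at the empty glass.

| Thing pointed at | Height of fingertips above it | Held for |
|---|---|---|
| Coin slot of the black offering box | 35–39 mm | about 3 s |
| Fresh lights, middle of the carton tray | 37–38 mm | 2.9 s |
| Empty glass (far row, right-hand end as the robot sees it) | 37 mm | 2.8 s, and still there at hand-in |

- **Contact:** wrist force readings stayed around 1 N throughout, which is sensor noise. The last picture shows nothing moved.
- **Lit glasses:** I crossed the stand about 19 cm above the rims. At the end, the fingertips were about 9 cm to the side of the nearest lit glass.
- **Final position:** the last check put the fingertips within about 2 mm sideways of the measured centre of the glass's mouth.
- **Disagreements:** the descent over the tray drifted about 2 cm sideways, and I corrected it before that hold began. The fingertip height over the slot wandered by about 3 mm during the hold. An automatic circle fit of the empty glass's rim failed because the glass is clear. I used the rim position read from the enlarged picture instead, which fitted the stand's layout.

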